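# Tip a hooked sample rack out of the analyser's sampler bay

### The arm

A 6-joint arm with a two-finger parallel gripper is mounted at the origin on the work surface. World frame = base frame: x ahead of the robot, y to its left, z up, the work surface at z = 0. Lengths are in m, angles in degrees, forces in N, time in s.
With the tool pointing down it reaches from about 0.25 to 0.775 m from the base axis. Payload 8.9 kg.
Tool frame: the origin (TCP) lies midway between the tips of the shut fingers; the grasp point (between the pads) lies 19 mm behind it (bot.grip_point_offset is the distance from the TCP to the grasp point, in m); z points along the fingers, y is the line along which they close (so a half turn about z gives the same grasp; the last joint's range is limited). The gripper opens to 85 mm and grips with 20 to 120 N. Pads are 22 mm wide; open, the fingers measure 114 mm over their backs; the gripper's body (76 mm by 85 mm) begins 54 mm behind the grasp point. The pads swing forward as they close: fully open they stand 13 mm farther back than shut.
Start: joints at [66.962, 16.656, -8.789, 64.555, 0, 82.019], TCP at [0.136, 0.507, 0.231] pointing down, gripper open.
Joint ranges: [-144.48, 144.48], [-52.06, 99.96], [-74.48, 78.29], [-112.23, 115.85], [-86.99, 84.42], [-180, 180]. Speed limits (degrees/s): [127.2, 127.2, 159.86, 180, 180, 180].

### API

Orientations are given as [roll, pitch, yaw] about the fixed x, y, z axes, in that order (R = Rz(yaw) Ry(pitch) Rx(roll)).
In Python, from bench import bot, hand, telemetry, optics, workorder gives the robot as it stands. Calls block until the motion is done:
- bot.move_pose(position, orientation): joint-space move of the TCP to a pose.
- bot.servo_line(position, ori=None, v=0.15, max_force=None): straight line of the TCP; ori=None keeps the orientation; v is the mean speed in m/s. With max_force (N) it stops when the force on the tool has changed by that much, and returns True; else False.
- bot.goto_joints(angles): joint-space move.
- hand.gripper_to(opening, grasp_force=None): finger opening in m; grasp_force is the grip in N (None keeps the last); returns when the fingers have stopped.
- bot.hold(seconds).
- bot.ik(position, orientation): joint angles nearest the present ones, or None.
- telemetry.read_state(): the state.
- optics.grab_frame(name): name is "side" or "top" or "wrist"; returns a dict with "pixels" (420x560x3 uint8, blue, green, red), "depth" (420x560 float32, m along the optical axis (not along the pixel's ray), 0 where there is no reading), "intrinsics" (3x3 intrinsics, pixels), "origin" and "attitude" of the camera in the world. Camera axes: x right, y down, z forward; pixel columns grow to the right and rows downward; lengths in m; the calibration is good to about 2 mm. A picture is of the moment at which its call begins.
A pose or a line that the arm cannot do raises bot.PlanningError and nothing moves.
- workorder.sign_off(): hands the job in; it is judged then, once.
The state is a dict: "t": time; "joint_pos": joint angles; "qvel": joint speeds; "effort": joint torques, N m; "ee_pos": TCP position; "tool_rot": TCP orientation; "force": force on the tool from outside, world axes, zero at the start; "wrist_torque": the same for the moment, N m; "gripper_width": finger opening in m; "gripper_force": force on a finger pad.
Only numpy, scipy, OpenCV 4.12 (cv2) and the standard library are available. Lean on these libraries where they do the work, as an engineer would, in place of code of your own. Each camera call takes 0.05 s, during which the arm holds its last target. There are 200 camera calls.

### The job

The long grey tube rack with the finger tab is finished: take it out of the analyser's covered sampler bay through its slot and stand it on its feet in the steel return tray, next to the rack that is already there. Its heel is hooked behind a stop in the bay, so press its outer end down to tip the heel up over the stop, and draw it out without jamming it hard against the bay. Leave the two short carriers in the bay, the rack in the tray and the other things on the bench where they are.

Things in the scene. Friction and masses are not known exactly. Their poses are not given: they have to be found in the camera images.
- rack: The rack to take out: a long grey bar, 200 x 24 mm, about 0.3 kg (varies by a third), tail heavier. Origin: middle of its length, level with the soles of its feet. x runs along it from the tab end (outside the bay) to the heel end (inside), z up. Body from z = 8 to 32 mm. At the start it lies level with 65 to 86 mm of it out of the slot, its heel 2 to 8 mm behind the stop.
- rack_top (a point): Middle of the rack's flat top (rack x = 0, z = 32 mm), which shows seven tube wells. The rack's sides, 24 mm apart, are plain and can be gripped.
- rack_heel (a point): Middle of the front lower edge of the heel (rack x = 88, z = 0 mm). Heel and front foot are square-faced feet under the two ends of the rack, each 12 mm long (x = 88 to 100 and -100 to -88 mm), 24 mm wide and 8 mm deep.
- rack_tab (a point): Foot of the bay-side face of the finger tab, on the rack's top (rack x = -94, z = 32 mm). The tab stands on the outer end: 6 mm thick (x = -100 to -94 mm), 24 mm wide, 20 mm tall (z = 32 to 52 mm). Closed fingers set on the rack's top behind it can press the end down and draw the rack outward by the tab.
- bay: White analyser with a low covered sampler bay in front. Origin: on the counter under the middle of the outer face of the bay's front wall. x points into the machine (racks come out towards -x), z up. Bay 210 mm wide, 170 deep. Front wall 5 mm thick with three slots 32 mm wide, centred at y = -60, 0 and 60 mm, from z = 30 to 68 mm, one rack in each; inside, lane guides keep 4 mm each side.
- deck_edge (a point): Middle of the front edge of the bay's steel deck (bay x = 0, z = 30 mm), over which racks tip; before it lies the bare counter, 30 mm lower. The deck ends inside in a square step 8 mm high, the stop, 100 to 115 mm behind this edge (adjustable; exact place not told). Behind it the heel stands on the floor (bay z = 22 mm). Once over the stop the heel slides along the deck and off the edge freely.
- cover (a point): Middle of the top of the bay's clear cover (bay z = 82 mm; its underside at 78 mm). It limits the tipping: tipped about 5 degrees the heel is free, at about 10 to 12 degrees the rack's tail touches the cover.
- instrument (a point): On the instrument's open deck behind the bay (bay x = 315, y = 60, z = 80 mm). The instrument spans bay x = 170 to 475 mm, y = -130 to 250 mm. It carries a pump box 165 mm high at y > 190 mm and, from x = 365 mm on, a probe rail and rear wall up to 200 mm high.
- tray: Shallow steel return tray, fixed: 250 (x) x 180 (y) mm outside, walls 4 mm thick, 16 mm high in all, inner floor 4 mm above the counter. Origin: centre of its underside. The finished rack in it lies along x near y = 55 mm; the half with y < 0 is free. The rack goes in lengthwise along x, either end first.
- rack2: The finished rack already in the tray, same shape and axes as the rack to take out; leave it.
- cal1: Short white calibrator carrier without a finger tab, a block 150 x 24 x 20 mm with four low caps on top, standing in one of the other two lanes of the bay, its outer end out of the slot; leave it. Origin: centre of its underside.
- cal2: Short white calibrator carrier without a finger tab, a block 150 x 24 x 20 mm with four low caps on top, standing in one of the other two lanes of the bay, its outer end out of the slot; leave it. Origin: centre of its underside.
- buffer: White bottle, 68 mm wide, 150 mm tall; leave it. Origin: centre of its underside.
- jar: Amber jar, 60 mm wide, 85 mm tall; leave it. Origin: centre of its underside.
- beaker: Glass beaker, 72 mm wide, 90 mm tall; leave it. Origin: centre of its underside.
- tipbox: Pipette-tip box 122 x 87 x 57 mm; leave it. Origin: centre of its underside.
- plate: White 96-well plate 128 x 86 x 15 mm, lying flat; leave it. Origin: centre of its underside.

How it is judged:
By the outcome, as a careful person would: the job done as asked, in the order asked, and still so for the second after the job is handed in, with the robot touching nothing.
It also fails if it takes over 54 s, if anything falls off the work surface, if the arm or the gripper's body presses on something with over 40 N, if the wrist force passes 120 N, or if a joint passes its speed limit or range.

## Working session

There is one attempt and no reset: what is moved stays moved. The work goes in short steps, each a Python script; the robot and the scene stay as the last script left them, time stands still between calls to the robot, and variables do not carry over. Pictures are saved under pics/ and viewed, at most 10 in all, crops included, and the job is handed in when it is done.

```bash
ls; mkdir -p pics; cat > h.py <<'E'
import numpy as np, cv2
from bench import bot, hand, telemetry, optics, workorder
def cloud(f):
    K=np.array(f["intrinsics"]); d=f["depth"]; v,u=np.indices(d.shape)
    c=np.stack([(u-K[0,2])/K[0,0]*d,(v-K[1,2])/K[1,1]*d,d],-1)
    return c@Rm(f).T+np.array(f["origin"])
def Rm(f):
    a=np.array(f["attitude"])
    if a.shape==(3,3): return a
    from scipy.spatial.transform import Rotation as R
    return R.from_euler("xyz",a,degrees=True).as_matrix() if a.size==3 else R.from_quat(a).as_matrix()
def ray(f,u,v,z):
    K=np.array(f["intrinsics"]); o=np.array(f["origin"])
    d=Rm(f)@np.array([(u-K[0,2])/K[0,0],(v-K[1,2])/K[1,1],1]); return o+d*(z-o[2])/d[2]
E
python3 - <<'E'
from h import *
import pickle
for n in ("top","side"):
    f=optics.grab_frame(n); cv2.imwrite(f"pics/{n}0.png",f["pixels"]); pickle.dump(f,open(n+"0.pkl","wb"))
    print(n,f["origin"],f["attitude"],f["intrinsics"])
print(telemetry.read_state())
E
```

```text
pics
top [0.48126482 0.00327306 1.44949221] [-174.76337519    0.25445138  -90.07713469] [[447.27014847   0.         279.14631264]
 [  0.         447.27014847 207.72629369]
 [  0.           0.           1.        ]]
side [0.36789213 0.79878971 0.71248941] [-1.27177661e+02  1.61341469e-01 -1.63993245e+02] [[395.27788475   0.         285.72209274]
 [  0.         395.27788475 212.56097097]
 [  0.           0.           1.        ]]
{'t': 0.1, 'joint_pos': array([ 6.69603964e+01,  1.66854416e+01, -8.82617893e+00,  6.45564996e+01,
        5.15218922e-04,  8.20188683e+01]), 'qvel': array([-0.02400962, -0.08573985, -0.05673839,  0.02832766, -0.02845477,
       -0.04310152]), 'effort': array([ 1.51014763e-03, -5.37976599e+01,  3.31918788e+01,  9.24540509e-03,
       -1.84641431e-04, -2.48038134e-05]), 'ee_pos': array([0.13623116, 0.5066022 , 0.23079578]), 'tool_rot': array([-1.79932611e+02, -9.96849878e-03,  1.64941522e+02]), 'force': array([0.31356759, 0.56476407, 0.04757875]), 'wrist_torque': array([-0.01564347,  0.00774423,  0.02727155]), 'gripper_force': 0.0, 'gripper_width': 0.08545559807287548}
```

View pics/top0.png

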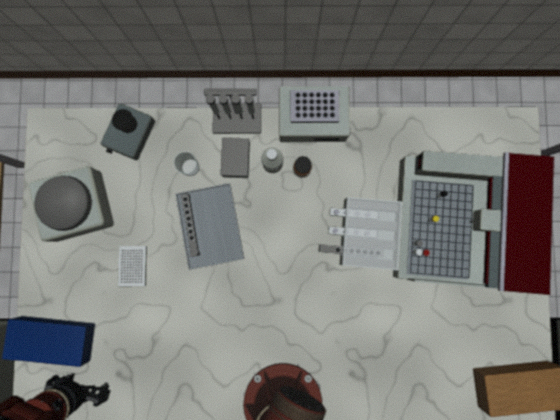

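View pics/side0.png

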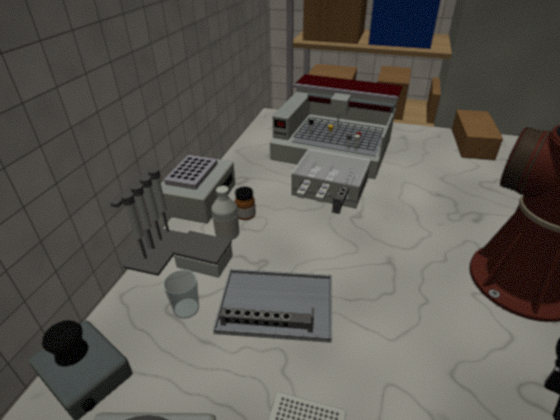

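The top view shows the grey rack leaving the bay at about (320–342, 249), carriers at rows 212 and 231, the tray quad at (178–243, 185–268) with rack2 on its left side. I'll move the wrist camera over the bay for a closer look.

```bash
python3 - <<'E'
from h import *
import pickle
f=pickle.load(open("top0.pkl","rb"))
for n,u,v,z in [("tab",320,249,.08),("rackslot",342,250,.062),("coverFL",346,198,.082),("coverFR",342,266,.082),("coverBL",400,201,.082),("coverBR",397,270,.082),("trayTL",177,190,.016),("trayTR",231,184,.016),("trayBL",188,269,.016),("trayBR",243,258,.016),("r2a",184,195,.036),("r2b",195,256,.036)]:
    print(n,ray(f,u,v,z).round(3))
a=cv2.resize(f["pixels"][180:290,305:415],None,fx=5,fy=5,interpolation=cv2.INTER_CUBIC)
# wrist camera pose over rack end
tab=ray(f,320,249,.08)
bot.move_pose([tab[0]-0.0,tab[1]+0.03,0.33],[180,0,90])
w=optics.grab_frame("wrist"); pickle.dump(w,open("w1.pkl","wb")); cv2.imwrite("pics/w1.png",w["pixels"])
print(w["origin"],w["attitude"],telemetry.read_state()["joint_pos"],telemetry.read_state()["t"])
E
```

```text
tab [ 0.48  -0.115  0.08 ]
rackslot [ 0.477 -0.185  0.062]
coverFL [ 0.636 -0.196  0.082]
coverFR [ 0.429 -0.181  0.082]
coverBL [ 0.627 -0.362  0.082]
coverBR [ 0.417 -0.347  0.082]
trayTL [0.671 0.34  0.016]
trayTR [0.69  0.165 0.016]
trayBL [0.417 0.3   0.016]
trayBR [0.452 0.125 0.016]
r2a [0.652 0.312 0.036]
r2b [0.459 0.274 0.036]
[ 0.48061574 -0.0082143   0.47358032] [1.62777918e+02 3.94255357e-02 1.21166848e-01] [-1.85721617e+01  1.05212679e+01 -2.09333764e+00  7.73970864e+01
  8.22561438e-03  7.13523266e+01] 2.6083
```

View pics/w1.png

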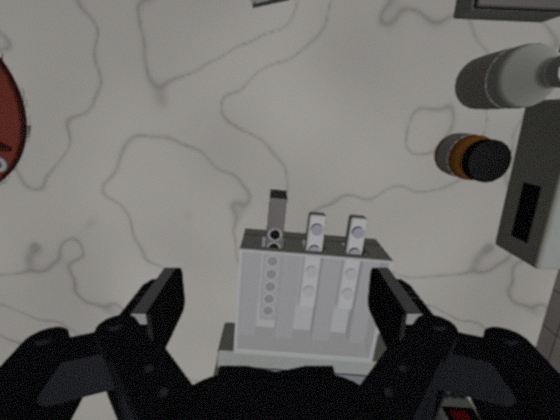

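The wrist view shows the rack end with the tab at (278,192), its edges at columns about 269–287, entering the slot at row ~240. The carriers are at (316,225) and (356,230). I'll get metric values from the depth.

```bash
python3 - <<'E'
from h import *
import pickle
w=pickle.load(open("w1.pkl","rb")); P=cloud(w); px=w["pixels"]
np.set_printoptions(precision=4,suppress=True)
for r in (186,188,190,192,194,196,200,210,220,228,234,240,246,250,254):
    print(r,(P[r,278]*1000).round(1),px[r,278].mean())
for r in (200,206,212,218,224):
    s=P[r,255:300]; m=(s[:,2]>.044)&(s[:,2]<.062); c=np.where(m)[0]+255
    g=np.gradient(cv2.GaussianBlur(px,(0,0),1)[r,255:300].mean(1).astype(float))
    e=(255+g.argmin(),255+g.argmax())
    print(r,c.min(),c.max(),s[m][:,:2].min(0),s[m][:,:2].max(0),"edges",[ray(w,x,r,.054)[:2] for x in e])
# cover front edge
m=(P[...,2]>.072)&(P[...,2]<.09)&(P[...,1]<-.15)&(P[...,1]>-.3)
for x in np.arange(.42,.65,.02):
    k=m&(abs(P[...,0]-x)<.004)
    if k.any(): print(round(x,3),P[k][:,1].max(),np.median(P[k][:,2]))
for y in (-.2,-.22,-.24,-.26):
    k=m&(abs(P[...,1]-y)<.003); print(y,P[k][:,0].min(),P[k][:,0].max())
a=cv2.resize(px[170:370,200:420],None,fx=3,fy=3,interpolation=cv2.INTER_CUBIC);a=cv2.convertScaleAbs(a,alpha=1.4,beta=10); cv2.imwrite("pics/w1c.png",a)
E
```

```text
186 [ 483.7 -113.5    2. ] 140.0
188 [ 483.7 -116.6    2. ] 139.0
190 [ 483.6 -113.6   28.1] 77.66666666666667
192 [ 483.5 -113.3   41.6] 32.666666666666664
194 [ 483.4 -113.3   52.8] 28.0
196 [ 483.4 -113.3   64. ] 27.333333333333332
200 [ 483.3 -115.6   76.1] 96.33333333333333
210 [ 483.5 -135.5   55.3] 94.66666666666667
220 [ 483.6 -150.    55.7] 94.66666666666667
228 [ 483.6 -162.4   54.3] 103.0
234 [ 483.6 -170.7   56.1] 29.666666666666668
240 [ 483.7 -180.3   55.1] 110.33333333333333
246 [ 483.7 -189.2   55.8] 96.33333333333333
250 [ 483.6 -186.    76.9] 71.33333333333333
254 [ 483.6 -188.8   83.6] 145.66666666666666Traceback (most recent call last):
  File "<stdin>", line 11, in <module>
    return umr_minimum(a, axis, None, out, keepdims, initial, where)
ValueError: zero-size array to reduction operation minimum which has no identity
```

```bash
python3 - <<'E'
from h import *
import pickle
w=pickle.load(open("w1.pkl","rb")); P=cloud(w); px=w["pixels"]
np.set_printoptions(precision=4,suppress=True)
G=cv2.GaussianBlur(px,(0,0),1).mean(2)
for r in (204,208,214,220,226):
    g=np.gradient(G[r,258:298])
    e=(258+g[:20].argmin(),258+20+g[20:].argmax())
    print(r,e,[ray(w,x,r,.055)[:2] for x in e])
m=(P[...,2]>.072)&(P[...,2]<.09)&(P[...,1]<-.15)&(P[...,1]>-.3)
for x in np.arange(.42,.65,.02):
    k=m&(abs(P[...,0]-x)<.004)
    if k.any(): print(round(x,3),P[k][:,1].max(),np.median(P[k][:,2]))
for y in (-.2,-.22,-.24,-.26):
    k=m&(abs(P[...,1]-y)<.003)
    if k.any(): print(y,P[k][:,0].min(),P[k][:,0].max())
k=(P[...,2]>.066)&(P[...,2]<.08)&(P[...,1]>-.13)&(abs(P[...,0]-.484)<.03)
print("tab",P[k].min(0),P[k].max(0),P[k].mean(0))
# tab top colour edges along column
print([ (r,G[r,278].round()) for r in range(194,206)])
a=cv2.resize(px[170:370,200:420],None,fx=3,fy=3,interpolation=cv2.INTER_CUBIC);a=cv2.convertScaleAbs(a,alpha=1.4,beta=10); cv2.imwrite("pics/w1c.png",a)
E
```

```text
204 (np.int64(268), np.int64(286)) [array([ 0.4697, -0.127 ]), array([ 0.4945, -0.1269])]
208 (np.int64(268), np.int64(286)) [array([ 0.4697, -0.1327]), array([ 0.4945, -0.1327])]
214 (np.int64(267), np.int64(285)) [array([ 0.4683, -0.1414]), array([ 0.4933, -0.1414])]
220 (np.int64(267), np.int64(285)) [array([ 0.4682, -0.1502]), array([ 0.4934, -0.1502])]
226 (np.int64(266), np.int64(284)) [array([ 0.4667, -0.1591]), array([ 0.492 , -0.1591])]
0.42 -0.272332881268689 0.08330546579973297
0.44 -0.1810687717268156 0.08306124772076257
0.46 -0.18286006860497347 0.08317788605305682
0.48 -0.1845707348364681 0.08312705835309897
0.5 -0.18657924159511496 0.08312382154967071
0.52 -0.18828515965999953 0.08308194316088563
0.54 -0.1897200733588358 0.08296208614001932
0.56 -0.19094925456232767 0.082906373694565
0.58 -0.19345156917427755 0.08306644348485112
0.6 -0.19496742719348545 0.08302252637248198
0.62 -0.19654948677196504 0.08278706803710412
0.64 -0.1985412221508532 0.08227144170249523
-0.2 0.4291575370085843 0.8551271168132322
-0.22 0.42849130623687287 0.6095236734191467
-0.24 0.4263295050203467 0.6083633732268563
-0.26 0.42436855947928037 0.6085952743354198
tab [ 0.4714 -0.1199  0.066 ] [ 0.4938 -0.1122  0.0766] [ 0.4828 -0.1154  0.0737]
[(194, np.float64(31.0)), (195, np.float64(32.0)), (196, np.float64(36.0)), (197, np.float64(47.0)), (198, np.float64(65.0)), (199, np.float64(82.0)), (200, np.float64(91.0)), (201, np.float64(94.0)), (202, np.float64(93.0)), (203, np.float64(93.0)), (204, np.float64(93.0)), (205, np.float64(93.0))]
```

View pics/w1c.png

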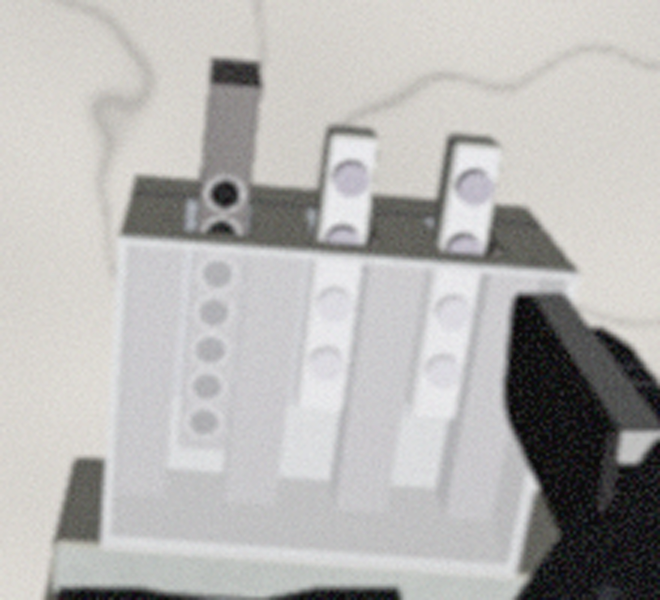

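The crop shows the rack in the bay's near lane, with its tab at crop (235,72) and its edges parallel to the lanes. Measured: tab outer face at (0.483, -0.113), lane heading about -95°, wall about 71 mm behind the tab end. I'll grip the sides at s = 45 mm, tilt the rack about the deck edge and draw it out.

```bash
cat >> h.py <<'E'
from scipy.spatial.transform import Rotation as R
HD=-95.0
u=np.array([np.cos(np.radians(HD)),np.sin(np.radians(HD)),0])   # into the bay
E0=np.array([.4832,-.1133,.022]); S=.045; ZT=.005   # outer end, grip station, TCP height above soles
lat=np.cross([0,0,1],u)
def rackpose(draw,tilt,lift):
    """TCP pose with rack tipped tab-down by tilt about deck edge, lifted, drawn out along its lane"""
    piv=E0+u*.071+np.array([0,0,.008])
    Rt=R.from_rotvec(-lat*np.radians(tilt)) 
    p=E0+u*S+np.array([0,0,ZT])-piv
    pos=piv+Rt.apply(p)-Rt.apply(u)*draw+np.array([0,0,lift])
    return pos,(Rt*R.from_euler("xyz",[180,0,HD+180],degrees=True)).as_euler("xyz",degrees=True)
def st(tag=""):
    s=telemetry.read_state(); print(tag,"t%.1f"%s["t"],"F",s["force"].round(1),"M",s["wrist_torque"].round(2),"w%.4f"%s["gripper_width"],"p",s["ee_pos"].round(4))
E
python3 - <<'E'
from h import *
import pickle
f=pickle.load(open("top0.pkl","rb"))
g=f["pixels"].mean(2); sub=g[175:280,165:255]
m=(cv2.GaussianBlur(sub,(0,0),.8)<np.percentile(sub,90)*.8).astype(np.uint8)
c=max(cv2.findContours(m,cv2.RETR_EXTERNAL,cv2.CHAIN_APPROX_NONE)[0],key=cv2.contourArea)
b=cv2.boxPoints(cv2.minAreaRect(c))+[165,175]; W=np.array([ray(f,x,y,.016)[:2] for x,y in b])
print("tray",b.round(1),W.round(3),"c",W.mean(0).round(4),"sides",np.linalg.norm(np.diff(W,axis=0),axis=1).round(3),"ang",[np.degrees(np.arctan2(*(W[i+1]-W[i])[::-1])).round(1) for i in range(3)])
for a in [(0,0,0),(0,6,.002),(.03,6,.002)]: print([np.round(x,4) for x in rackpose(*a)])
p,o=rackpose(0,0,0)
hand.gripper_to(.045)
bot.move_pose(p+[0,0,.09],o); bot.servo_line(p+[0,0,.02],v=.12); st()
print(bot.servo_line(p,v=.05,max_force=12)); st("down")
w=optics.grab_frame("wrist"); cv2.imwrite("pics/w2.png",w["pixels"])
E
```

```text
tray [[174.8 192.2]
 [230.7 182.7]
 [243.8 259.2]
 [187.9 268.7]] [[0.664 0.347]
 [0.694 0.166]
 [0.448 0.122]
 [0.418 0.3  ]] c [0.5562 0.2338] sides [0.183 0.25  0.18 ] ang [np.float64(-80.3), np.float64(-169.9), np.float64(99.6)]
[array([ 0.4793, -0.1581,  0.027 ]), array([180.,   0.,  85.])]
[array([ 0.4792, -0.1586,  0.0263]), array([180.,   6.,  85.])]
[array([ 0.4818, -0.1289,  0.0232]), array([180.,   6.,  85.])]
 t4.7 F [-0.   0.1 -0.3] M [-0.   -0.01  0.  ] w0.0451 p [ 0.48   -0.1583  0.0478]
False
down t5.3 F [-0.2  0.1  0.3] M [-0.01 -0.04  0.01] w0.0450 p [ 0.4791 -0.1581  0.0267]
```

View pics/w2.png

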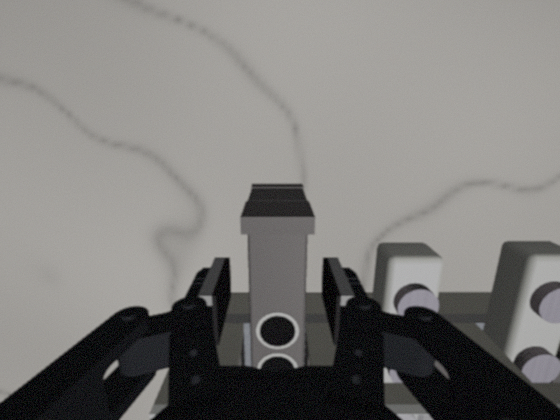

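The fingers straddle the rack symmetrically: rack at columns 248–308, pads at 231 and 322. I'll grip, tip and draw.

```bash
python3 - <<'E'
from h import *
hand.gripper_to(.015,110); st("grip")
p,o=rackpose(0,3,.001); print(bot.servo_line(p,o,v=.01,max_force=25)); st("tilt3")
p,o=rackpose(0,6,.002); print(bot.servo_line(p,o,v=.01,max_force=25)); st("tilt6")
p,o=rackpose(.010,6,.002); h=bot.servo_line(p,o,v=.03,max_force=12); print(h); st("draw10")
if not h:
    p,o=rackpose(.028,6,.002); print(bot.servo_line(p,o,v=.04,max_force=12)); st("draw28")
cv2.imwrite("pics/w3.png",optics.grab_frame("wrist")["pixels"])
E
```

```text
grip t5.6 F [-1.3  0.4  4.8] M [0.13 0.34 0.01] w0.0221 p [ 0.4795 -0.1582  0.0275]
False
tilt3 t5.9 F [-0.3 -0.4 -3.9] M [ 0.29 -0.   -0.03] w0.0221 p [ 0.4789 -0.1574  0.0265]
False
tilt6 t6.1 F [-0.1  0.1 -1.9] M [ 0.36 -0.01  0.02] w0.0222 p [ 0.479  -0.1579  0.0261]
False
draw10 t6.6 F [-0.3  0.6 -3.4] M [ 0.32 -0.04 -0.03] w0.0219 p [ 0.4801 -0.1486  0.0252]
False
draw28 t7.2 F [-0.9 -0.7 -2.7] M [ 0.28 -0.03  0.04] w0.0222 p [ 0.4818 -0.1307  0.0234]
```

View pics/w3.png

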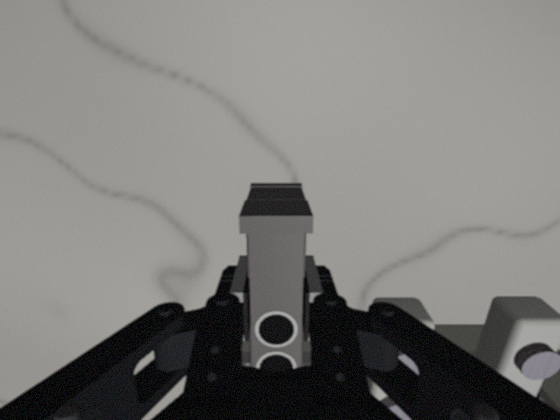

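The rack stays put in the grip (same place in the image), its weight is fully carried (-2.7 N) and nothing jammed. Next I level it just above the deck and draw it clear.

```bash
python3 - <<'E'
from h import *
ok=True
for d,t,l in [(.030,0,.0105),(.155,0,.0105)]:
    p,o=rackpose(d,t,l); h=bot.servo_line(p,o,v=.05,max_force=10); st(f"draw{d}"); print(h)
    if h: ok=False; break
if ok:
    p,o=rackpose(.155,0,.2); bot.servo_line(p,o,v=.15); st("up")
    f=optics.grab_frame("side"); cv2.imwrite("pics/s4.png",f["pixels"])
E
```

```text
draw0.03 t7.7 F [ 0.9 -0.7 -4.5] M [ 0.19 -0.02  0.01] w0.0222 p [ 0.4819 -0.1289  0.0375]
False
draw0.155 t10.4 F [ 0.7 -0.4 -3.1] M [ 0.19 -0.    0.01] w0.0224 p [ 0.4928 -0.0039  0.0375]
False
up t11.8 F [ 0.  -0.1 -3.4] M [ 0.23 -0.03  0.02] w0.0221 p [ 0.4923 -0.0036  0.2262]
```

View pics/s4.png

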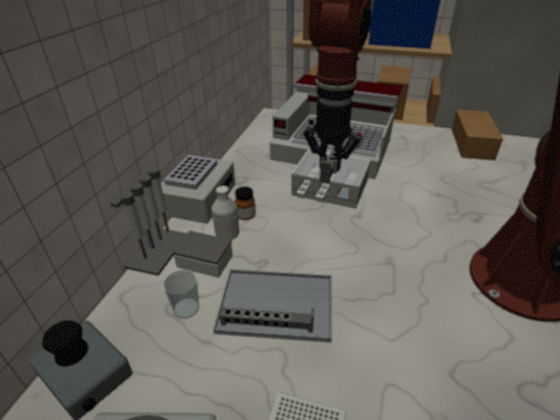

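The side view shows the rack held clear above the bay at about (328,165), with carriers, tray and bench items unmoved. I'll carry it over the tray and check before lowering.

```bash
python3 - <<'E'
from h import *
Y=10; a=np.radians(Y); c=np.array([.556,.234])+.040*np.array([np.sin(a),-np.cos(a)]); g=c-.055*np.array([np.cos(a),np.sin(a)])
bot.move_pose([g[0],g[1],.22],[180,0,Y-180]); st("over")
bot.servo_line([g[0],g[1],.06],v=.12); bot.hold(.2); st("hover")
f=optics.grab_frame("side"); t=optics.grab_frame("top")
A=cv2.resize(f["pixels"][230:380,180:380],(400,300),interpolation=cv2.INTER_CUBIC)
B=cv2.resize(t["pixels"][170:290,160:320],(400,300),interpolation=cv2.INTER_CUBIC)
cv2.imwrite("pics/h5.png",cv2.convertScaleAbs(np.hstack([A,B]),alpha=1.4))
E
```

```text
over t13.1 F [ 0.1 -0.8 -3.6] M [-0.07  0.21  0.03] w0.0220 p [0.5087 0.1847 0.2198]
hover t14.8 F [-0.   0.2 -3.7] M [-0.03  0.2   0.03] w0.0221 p [0.5091 0.1852 0.0604]
```

View pics/h5.png

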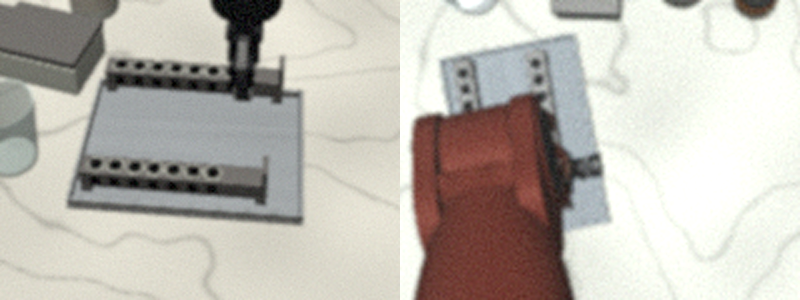

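Left crop: the held rack is level and parallel to rack2, spanning (108–283, 60–95) over the free half. Right crop: its far end at (538,55) is inside the tray rim. Lowering now.

```bash
python3 - <<'E'
from h import *
p=telemetry.read_state()["ee_pos"]
bot.servo_line([p[0],p[1],.018],v=.08)
print(bot.servo_line([p[0],p[1],.006],v=.015,max_force=4)); st("contact")
hand.gripper_to(.040); st("open")
bot.servo_line([p[0],p[1],.12],v=.12)
bot.goto_joints([66.962,16.656,-8.789,64.555,0,82.019]); bot.hold(.5); st("end")
for n in("top","side"):
    f=optics.grab_frame(n); cv2.imwrite(f"pics/{n}6.png",f["pixels"])
    if n=="side": A=cv2.resize(f["pixels"][230:380,180:380],(400,300),interpolation=cv2.INTER_CUBIC)
    else: B=cv2.resize(f["pixels"][170:290,160:320],(400,300),interpolation=cv2.INTER_CUBIC); C=cv2.resize(f["pixels"][140:290,300:500],(400,300))
D=cv2.resize(cv2.imread("pics/top0.png")[140:290,300:500],(400,300))
cv2.imwrite("pics/f7.png",cv2.convertScaleAbs(np.vstack([np.hstack([A,B]),np.hstack([C,D])]),alpha=1.3))
E
```

```text
True
contact t16.2 F [-0.4 -0.3  6.8] M [-0.06  0.32  0.08] w0.0219 p [0.509  0.1851 0.0097]
open t16.5 F [-0.2  1.3  0.6] M [-0.03  0.02 -0.04] w0.0403 p [0.5081 0.1849 0.0089]
end t19.9 F [0.6 0.5 0.5] M [0.03 0.03 0.05] w0.0400 p [0.1365 0.507  0.2313]
```

View pics/f7.png

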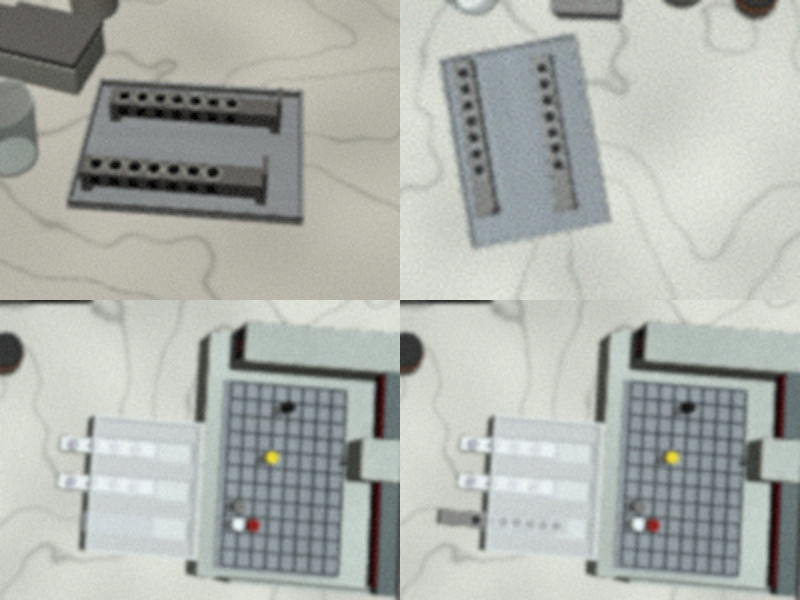

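The rack stands on its feet in the tray, parallel to rack2 (right crop, (538–575, 55–210)). The bay lane is empty and the carriers haven't moved.

```bash
python3 -c "
from h import *
print(workorder.sign_off())"
```

```text
the job is handed in; nothing more can be done
None
```

The job is handed in: the grey rack came out of the bay without jamming and stands on its feet in the tray beside the other rack, and the final pictures show the carriers and that rack unmoved (about 20 s on the robot's clock).

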